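# Sweep the prop pads off the work board

### The arm

A 6-joint arm with a two-finger parallel gripper is mounted at the origin on the work surface. World frame = base frame: x ahead of the robot, y to its left, z up, the work surface at z = 0. Lengths are in mm, angles in degrees, forces in N, time in s.
With the tool pointing down it reaches from about 325 to 900 mm from the base axis. Payload 3.5 kg.
Tool frame: the origin (TCP) lies at the very end of the fingers, on their centre line; the grasp point (between the pads) lies 19 mm behind it (ctrl.pinch_z is the distance from the TCP to the grasp point, in mm); z points along the fingers, y is the direction in which the jaws open and shut (so a half turn about z gives the same grasp; the last joint's range is limited). The gripper opens to 85 mm and grips with 20 to 120 N. Pads are 22 mm wide; open, the fingers measure 114 mm over their backs; the gripper's body (76 mm by 85 mm) begins 54 mm behind the grasp point. The pads swing forward as they close: fully open they stand 13 mm farther back than shut.
Start: joints at [-77.487, 15.837, -1.513, 72.651, 0, 84.076], TCP at [197.659, -592.919, 231.313] pointing down, gripper open.
Joint ranges: [-178.77, 178.77], [-48.84, 107.48], [-61.69, 71.31], [-111.58, 123.2], [-90, 87.43], [-180, 180]. Speed limits (degrees/s): [147.25, 147.25, 180, 180, 180, 180].

### API

Orientations are given as a 3x3 rotation matrix whose columns are the frame's x, y, z axes.
In Python, from rig import ctrl, camera, models gives the robot as it stands.
- The arm moves only by the shell command python3 -m crank 'ROWS' [FORCE]. ROWS is JSON, a list of rows, each an object of numbers: "jaw": the finger opening in mm, from 0 to 85.4; "dx", "dy", "dz": the shift along the tool's x, y, z in units of 40 mm (1.0 is 40 mm); "ax", "ay", "az": the turn, a rotation vector about the tool's x, y, z in units of 5 degrees (1.0 is 5 degrees). A call has 1 to 8 rows; each row is the pose to reach, as a shift and turn from the pose commanded when the call began, along the tool's axes at that moment; what a row does not reach only later rows make up. A row lasts 1/10 s, in which the tool goes at most 50 mm and 8.59 degrees, less where a joint would pass 70% of its speed; a pose out of reach is approached as far as the arm can. A call with a gripper value outside its range is refused whole. The fingers move at their own pace and stop on an object; FORCE is the grip in N (left out, the last holds). Time passes only in rows, so rows that repeat a pose let the fingers close. It gives the time, the measured TCP pose, the force and the opening at its end, in the units of the state.
- ctrl.read_state(): the state, without advancing time (a new reading comes with each control period).
- camera(name): name is "scene" or "top" or "wrist"; returns a dict with "pixels" (480x640x3 uint8, red, green, blue), "vfov" (degrees; the focal length in pixels is half the picture's height over the tangent of half this angle, whatever the lens; pixels are square), "cx", "cy" (the principal point, pixels), "cam_to_world" (4x4, takes a point from camera to world coordinates); the wrist camera has in their place "hand_eye" (4x4, takes a point from camera to tool coordinates, whose origin is the TCP and whose axes are the flange's). Camera axes: x right, y up, looking along -z (the intrinsics and any distortion apply to the point x, -y, -z); pixel columns grow to the right and rows downward; lengths in mm; the calibration is good to about 2 mm. A picture is of the moment at which its call begins: read the wrist's pose just before it. There is no depth.
- ctrl.sign_off(): hands the job in, once; it reports no verdict.
Trained networks look in a picture, given as the dict that the camera call returned (one of the last four; its "shot" number tells which), for a name from the list of things; names that differ only in an ending like _2 or _b are one class to them, and where a whole thing is asked for, a point or a joint stands for the part that bears it (a point fixed in the world has none). Each returns a list of dicts, best first, with "p" (0 to 1); they miss things now and then, are a little off and sometimes report something else, mostly with a low value. They report only what shows in the picture. A call takes as long as a camera call. They do not tell look-alikes from the thing itself.
- models.recognise(picture, name): "point" ([x, y, z] in mm, in the coordinates of the camera as it stood for that picture, good to about 4 mm: the middle of the surface that is visible of it).
- models.regions_of(picture, name): "mask" (480x640 bool, what is visible of it).
- models.mark_of(picture, name): "point" ([x, y, z] in mm, in the coordinates of the camera as it stood for that picture, good to about 4 mm: a listed point, or the origin of a listed thing).
The state is a dict: "time": time; "joint_pos": joint angles; "dq": joint speeds; "joint_efforts": joint torques, N m; "tcp_pos": TCP position; "orientation": TCP orientation; "ft_force": force on the tool from outside, world axes, zero at the start; "wrist_torque": the same for the moment, N m; "width": finger opening in mm.
Only numpy, scipy, OpenCV 4.12 (cv2) and the standard library are available. Lean on these libraries where they do the work, as an engineer would, in place of code of your own. Each camera call takes 0.05 s, during which the arm holds its last target.

### The job

The bronze vessel has come off the raised work board: with the fingertips, sweep its three black rubber prop pads across the board and over the edge into the empty steel tray beside it. Only push the pads along the board, never lift them, and leave the jar on the board, the vessel and the brush where they are.

Things in the scene. Friction and masses are not known exactly. Their poses are not given: they have to be found in the camera images.
- board_top (a point): Centre of the top face of the raised plywood work board, a fixed level slab 260 mm along its x, 270 mm along its y, top 40 mm above the bench. Axes are the board's: x points roughly away from the robot, y roughly to its left, z up. The two trays stand along its two y edges, 3 mm from it; which is on which side varies.
- tray: The empty open steel tray, fixed on the bench along one y edge (left or right) of the board, its axes parallel to the board's. 260 mm in x, 110 mm in y, walls 4 mm thick and 36 mm high (4 mm lower than the board's top), inner floor 4 mm above the bench. Origin: centre of its underside, 193 mm from the board's centre.
- finds_tray: A steel tray of the same size as the empty one, fixed along the opposite y edge of the board, filled with dark foam in which a bronze handle lies; nothing in it stands above its 36 mm walls. Not to be filled. Origin: centre of its underside.
- pad_a_center (a point): Black rubber prop pad, loose flat disc, 36 mm across, 14 mm high, about 20 g, lying on the board. The point is its centre, 7 mm above its underside.
- pad_b_center (a point): Another black rubber prop pad, same as the first: loose flat disc, 36 mm across, 14 mm high. The point is its centre.
- pad_c_center (a point): Square black rubber prop pad, loose, 34 x 34 x 14 mm, about 20 g, lying flat on the board at any yaw; axes along its sides, z up. The point is its centre.
- jar_center (a point): Small amber glass jar with a white lid, loose, standing upright on the board among the pads, 32 mm across, 50 mm high. The point is its centre, 25 mm up. The three pads and the jar each have their own lane along the board's y: the lanes lie about 60 mm apart in the board's x, in any order, so that each pad can be swept along y past the others.
- vessel_center (a point): Bronze vessel, loose, standing upright on the bench to the left of the trays, 148 mm across at the belly, 178 mm high. The point lies on its axis, 80 mm up.
- brush_grip (a point): Brush lying loose on the bench to the right of the trays, about 0.2 m long along its x. The point is on its handle.
There are look-alikes about, which are no part of the job. Leave any red look-alike of the part that bears pad_b_center alone. Leave any pink look-alike of the part that bears pad_c_center alone.

How it is judged (in metres and radians):
At the end, for the whole second after the job is handed in: All three pads lie at rest inside the walls of the empty tray, centres below 34 mm over the bench; jar, vessel and brush are within 15 mm of where they started, the jar upright (x of pad_a_center in the frame of tray between -0.126 and 0.126 m and y of pad_a_center in the frame of tray between -0.051 and 0.051 m and z of each of pad_a_center, pad_b_center, pad_c_center in the frame of tray below 0.034 m and linear speed of each of pad_a, pad_b, pad_c below 0.02 m/s and x of pad_b_center in the frame of tray between -0.126 and 0.126 m and y of pad_b_center in the frame of tray between -0.051 and 0.051 m and x of pad_c_center in the frame of tray between -0.126 and 0.126 m and y of pad_c_center in the frame of tray between -0.051 and 0.051 m and distance of each of jar_center, vessel_center, brush_grip from where it was at the start of the episode below 0.015 m and angle between jar_center's own z axis and vertical below 0.2 rad); the robot touches nothing.
It fails at once if a pad is lifted off the board (centre more than 15 mm above where it lay) (height (world z) of any of pad_a_center, pad_b_center, pad_c_center above 0.062 m).
It fails at once if the jar is knocked or pushed away (distance of jar_center from where it was at the start of the episode above 0.015 m or angle between jar_center's own z axis and vertical above 0.35 rad).
It fails at once if the vessel is disturbed (distance of vessel_center from where it was at the start of the episode above 0.015 m).
It fails at once if the brush is disturbed (distance of brush_grip from where it was at the start of the episode above 0.015 m).
It also fails if it takes over 54 s, if anything falls off the work surface, if the arm or the gripper's body presses on something with over 40 N, if the wrist force passes 120 N, or if a joint passes its speed limit or range.

## Working session

There is one attempt and no reset: what is moved stays moved. The work goes in short steps, Python scripts to look and compute and a shell command to move; the robot and the scene stay as the last step left them, time stands still between calls to the robot, and variables do not carry over. Pictures are saved under pics/ and viewed, and the job is handed in when it is done.

```bash
ls; mkdir -p pics; cat > h.py <<'E'
import numpy as np,cv2
from rig import ctrl,camera,models
def save(c,n): cv2.imwrite('pics/'+n,c['pixels'][:,:,::-1])
def w(c,p):
    return (np.array(c['cam_to_world'])@np.r_[p,1])[:3]
E
python3 - <<'E'
from h import *
print(ctrl.read_state())
for n in ['top','scene']:
    c=camera(n);save(c,n+'0.png');print(n,{k:c[k] for k in c if k not in('pixels',)})
    for o in ['board_top','tray','finds_tray','pad_a_center','pad_c_center','jar_center','vessel_center','brush_grip']:
        print(o,[(round(r['p'],2),w(c,r['point']).round(0).tolist()) for r in models.mark_of(c,o)])
E
```

```text
pics
{'time': 0.0, 'joint_pos': array([-7.74868196e+01,  1.58781540e+01, -1.59849412e+00,  7.26504097e+01,
       -9.51434759e-04,  8.40758972e+01]), 'dq': array([-0.071067  , -0.09180723,  0.01388126,  0.00050271, -0.04518858,
       -0.012913  ]), 'joint_efforts': array([-8.85213421e-05, -4.45508623e+01,  2.95203710e+01,  1.64236320e-02,
       -1.81938894e-04,  3.06221224e-06]), 'tcp_pos': array([ 197.48496792, -592.15497901,  230.15546928]), 'orientation': array([[ 9.48670460e-01,  3.16265887e-01, -4.96680261e-04],
       [ 3.16266206e-01, -9.48668022e-01,  2.16130099e-03],
       [ 2.12361093e-04, -2.20744558e-03, -9.99997541e-01]]), 'ft_force': array([ 0.35428631, -1.44658895,  0.59241453]), 'wrist_torque': array([-0.02192971,  0.05891762, -0.03022084]), 'width': 85.41366504119053}
top {'vfov': 57.93327066567871, 'cx': 318.9571293671248, 'cy': 239.73251288894102, 'cam_to_world': array([[-6.05056216e-03,  9.93492985e-01, -1.13732490e-01,
         4.23267240e+02],
       [-9.99678504e-01, -3.20897030e-03,  2.51513657e-02,
         1.10775568e+01],
       [ 2.46227413e-02,  1.1384
[... 739 characters left out ...]
44349e-01,  2.79225627e-01, -2.30925054e-01,
        -3.27962965e+02],
       [ 3.99312718e-03,  6.29354605e-01,  7.77107995e-01,
         1.11731526e+03],
       [ 0.00000000e+00,  0.00000000e+00,  0.00000000e+00,
         1.00000000e+00]]), 'shot': 2}
board_top [(0.66, [568.0, -46.0, 36.0]), (0.36, [660.0, -30.0, 48.0])]
tray [(0.9, [582.0, 144.0, -2.0]), (0.31, [537.0, 2.0, 49.0])]
finds_tray [(0.9, [553.0, -235.0, 2.0])]
pad_a_center [(0.54, [488.0, 5.0, 51.0])]
pad_c_center [(0.66, [347.0, 92.0, 9.0]), (0.63, [539.0, -1.0, 50.0]), (0.24, [536.0, 434.0, 80.0])]
jar_center [(0.58, [597.0, -40.0, 65.0])]
vessel_center [(0.58, [534.0, 437.0, 83.0])]
brush_grip [(0.63, [473.0, -492.0, 9.0])]
```

View pics/top0.png

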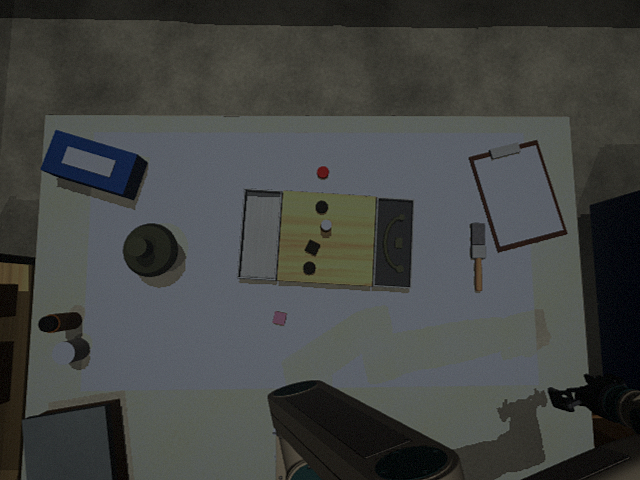

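View pics/scene0.png

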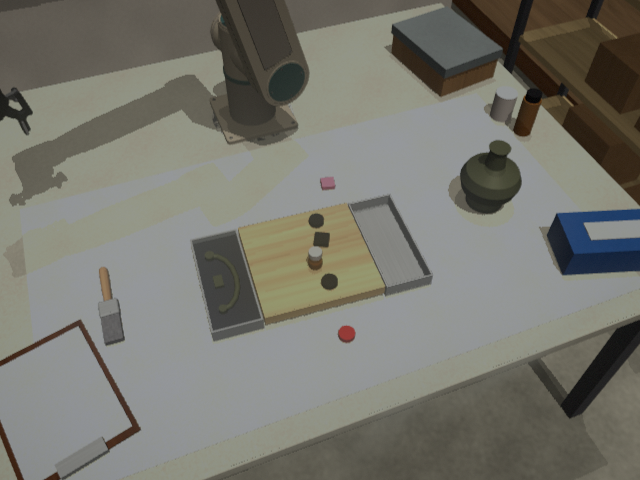

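```bash
python3 - <<'E'
import cv2
a=cv2.imread('pics/top0.png')[90:260,200:440];cv2.imwrite('pics/crop0.png',cv2.resize(a,None,fx=3.3,fy=3.3,interpolation=cv2.INTER_CUBIC))
E
```

```text
(no output)
```

View pics/crop0.png

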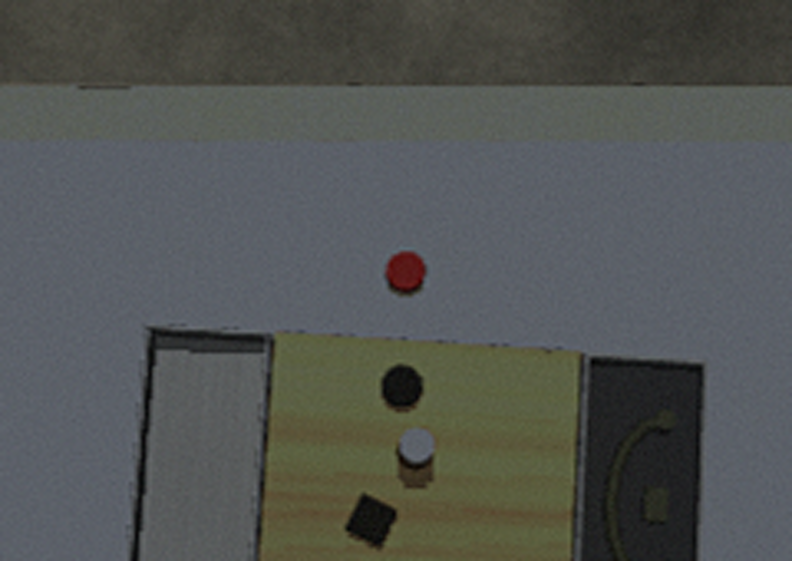

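Candidates, by top-picture pixels:
- **Round black:** (321,207) and (309,268), both on the board.
- **Square black:** (313,247), on the board.
- **Red disc (323,172) and pink square (280,318):** on the bench and the wrong colour, so look-alikes to leave alone.
- **Jar:** (326,227).
- **Empty tray:** on the left (+y).

Next I measure them precisely.

```bash
cat >> h.py <<'E'
def ray(c,uv,z):
    f=240/np.tan(np.radians(c['vfov']/2));d=np.array([(uv[0]-c['cx'])/f,-(uv[1]-c['cy'])/f,-1])
    T=np.array(c['cam_to_world']);D=T[:3,:3]@d;o=T[:3,3];return o+D*(z-o[2])/D[2]
def px(c,P):
    T=np.linalg.inv(np.array(c['cam_to_world']));q=(T@np.r_[P,1])[:3];f=240/np.tan(np.radians(c['vfov']/2))
    return np.array([c['cx']+f*q[0]/-q[2],c['cy']-f*q[1]/-q[2]])
E
python3 - <<'E'
from h import *
for n in ['top','scene']:
    c=camera(n);
    for o in ['pad_a_center','pad_b_center','pad_c_center','jar_center']:
        for r in models.regions_of(c,o):
            m=r['mask'].astype(np.uint8)
            ys,xs=np.nonzero(m)
            if len(xs)==0: continue
            uv=(xs.mean(),ys.mean());print(n,o,round(r['p'],2),len(xs),np.round(uv,1),ray(c,uv,50).round(1))
    print([ray(c,uv,40).round(0).tolist() for uv in ([(281.5,190.5),(376,196.5),(278,281.5),(373,287.5)] if n=='top' else [(238,228),(262,319),(384,291),(347,205)])])
    img=c['pixels'].copy()
    th=np.radians(-3.7);R=np.array([[np.cos(th),-np.sin(th)],[np.sin(th),np.cos(th)]])
    for sx in(-1,1):
        for sy in(-1,1):
            p=np.r_[np.array([571,-43])+R@[130*sx,135*sy],40];u=px(c,p);cv2.circle(img,tuple(np.round(u).astype(int).tolist()),2,(255,0,0),-1)
    x0,y0=(230,170) if n=='top' else (180,180)
    cv2.imwrite(f'pics/{n}1.png',cv2.resize(img[y0:y0+150,x0:x0+260],None,fx=3,fy=3,interpolation=cv2.INTER_CUBIC)[:,:,::-1]*1)
E
```

```text
top pad_a_center 0.67 104 [308.1 267.4] [484.8  11.2  50. ]
top pad_b_center 0.73 114 [311.3 247. ] [542.4   2.1  50. ]
top pad_b_center 0.59 120 [320.7 206.3] [658.9 -25.4  50. ]
top pad_c_center 0.72 147 [278.6 317.5] [346.6  93.3  50. ]
top pad_c_center 0.62 131 [311.3 246.8] [542.8   2.1  50. ]
top jar_center 0.62 113 [325.1 225.5] [603.7 -37.6  50. ]
top jar_center 0.24 112 [311.4 246.3] [544.3   1.6  50. ]
[[707.0, 87.0, 40.0], [690.0, -186.0, 40.0], [446.0, 96.0, 40.0], [428.0, -172.0, 40.0]]
scene pad_a_center 0.63 175 [315.9 220.7] [485.3   5.   50. ]
scene pad_b_center 0.59 247 [346.2 334.1] [792.1 -46.9  50. ]
scene pad_b_center 0.55 193 [328.9 281.5] [658.4 -31.2  50. ]
scene pad_c_center 0.67 169 [327.4 183.4] [381.6  75.2  50. ]
scene pad_c_center 0.6 224 [321.7 239.7] [544.   -3.2  50. ]
scene jar_center 0.69 294 [315.1 258.6] [589.3 -36.8  50. ]
scene jar_center 0.17 177 [316.1 220.6] [485.6   5.6  50. ]
[[433.0, -170.0, 40.0], [691.0, -194.0, 40.0], [718.0, 73.0, 40.0], [457.0, 96.0, 40.0]]
```

View pics/top1.png

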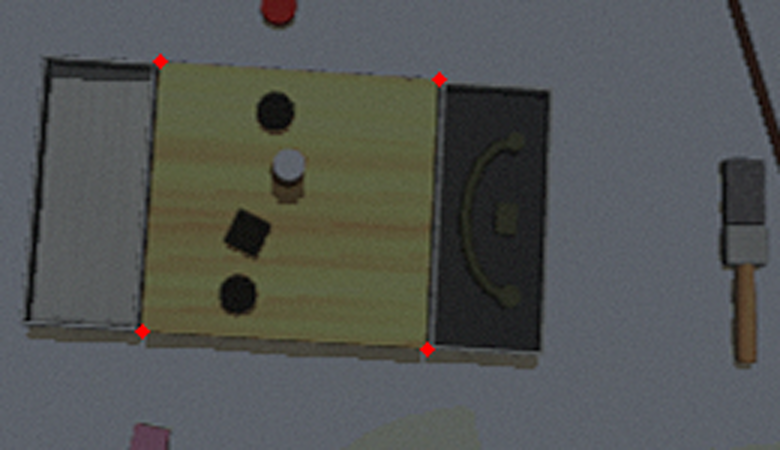

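View pics/scene1.png

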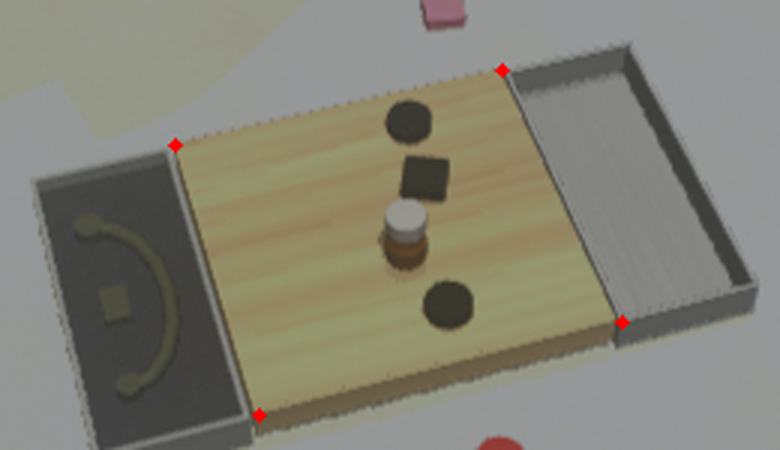

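Geometry fits the description: in the board frame the lanes are x ≈ -88 (disc A), -31 (square C), +31 (jar) and +87 (disc B). The board centre is (571,-43) with yaw -3.7°, and its drawn corners land on the pictured ones in both views. The empty tray is at +y.

I'll push with the jaws spread along board x and a 20 mm gap, so each pad nests between the two tips. B goes first.

```bash
python3 -m crank '[{"jaw":20,"dx":14.93,"dy":-8.57,"az":-13.6},{"jaw":20,"dx":14.93,"dy":-8.57,"az":-13.6},{"jaw":20,"dx":14.93,"dy":-8.57,"az":-13.6},{"jaw":20,"dx":14.93,"dy":-8.57,"az":-13.6},{"jaw":20,"dx":14.93,"dy":-8.57,"az":-13.6},{"jaw":20,"dx":14.93,"dy":-8.57,"az":-13.6},{"jaw":20,"dx":14.93,"dy":-8.57,"az":-13.6},{"jaw":20,"dx":14.93,"dy":-8.57,"az":-13.6}]'
cat >> h.py <<'E'
def go(bx,by,z,yaw=-3.7):
    # tool shift (units) from measured pose to board-frame point, and yaw error
    s=ctrl.read_state();th=np.radians(-3.7);c,n=np.cos(th),np.sin(th)
    P=np.array([571+c*bx-n*by,-43+n*bx+c*by,z]);R=s['orientation']
    d=R.T@(P-s['tcp_pos'])/40
    ya=np.degrees(np.arctan2(R[1,1],R[0,1]))
    q=s['tcp_pos'][:2]-[571,-43]
    print('t',round(s['time'],2),'tcp',s['tcp_pos'].round(1),'board',round(c*q[0]+n*q[1],1),round(-n*q[0]+c*q[1],1),'w',round(s['width'],1),'F',s['ft_force'].round(1),'shift',d.round(2),'az',round(-(yaw-ya)/5,2),'tz',R[:,2].round(3))
E
python3 -c "
from h import *
go(87,-30,100)"
```

```text
t 1.4 tcp [ 197.7 -592.9  231.3] board -337.1 -572.8 w 85.6 F [0.9 0.3 0.6] shift [14.93 -8.57  3.28] az -13.57 tz [-0.  0. -1.]invalid input
```

```bash
python3 -m crank '[{"jaw":20,"dx":1.0,"dy":-0.6,"dz":0,"ax":0,"ay":0,"az":-1.0}]'; python3 -m crank --help | head -20; python3 -c "
from h import *
go(87,-30,100)"
```

```text
time: 1.5
tcp_pos: [226.1, -561.0, 231.2]
orientation: [[0.919, 0.395, -0.001], [0.395, -0.919, -0.003], [-0.002, 0.003, -1.0]]
ft_force: [0.7, 0.6, 0.1]
width: 72.8
t 1.5 tcp [ 226.1 -561.   231.2] board -310.7 -539.2 w 72.8 F [0.7 0.6 0.1] shift [14.64 -6.85  3.23] az -12.61 tz [-0.001 -0.003 -1.   ]invalid input: not JSON, or not a number
```

```bash
python3 -m crank '[{"jaw":20,"dx":1.1,"dy":-0.5,"dz":0,"ax":0,"ay":0,"az":-1.6},{"jaw":20,"dx":2.2,"dy":-1.0,"dz":0,"ax":0,"ay":0,"az":-3.2},{"jaw":20,"dx":3.3,"dy":-1.5,"dz":0,"ax":0,"ay":0,"az":-4.8},{"jaw":20,"dx":4.4,"dy":-2.0,"dz":0,"ax":0,"ay":0,"az":-6.4},{"jaw":20,"dx":5.5,"dy":-2.6,"dz":0,"ax":0,"ay":0,"az":-8.0},{"jaw":20,"dx":6.6,"dy":-3.1,"dz":0,"ax":0,"ay":0,"az":-9.6},{"jaw":20,"dx":7.7,"dy":-3.6,"dz":0,"ax":0,"ay":0,"az":-11.2},{"jaw":20,"dx":8.8,"dy":-4.1,"dz":0,"ax":0,"ay":0,"az":-12.6}]';  python3 -c "
from h import *
go(87,-30,100)"
```

```text
time: 2.3
tcp_pos: [486.9, -265.4, 231.6]
orientation: [[0.057, 0.998, 0.001], [0.998, -0.057, -0.001], [-0.001, 0.001, -1.0]]
ft_force: [0.0, -1.0, -0.3]
width: 19.7
t 2.3 tcp [ 486.9 -265.4  231.6] board -69.6 -227.4 w 19.7 F [ 0.  -1.  -0.3] shift [4.91 3.95 3.29] az 0.09 tz [ 0.001 -0.001 -1.   ]
```

```bash
python3 -m crank '[{"jaw":20,"dx":0.8,"dy":0.7,"dz":0.5,"ax":0,"ay":0,"az":0.1},{"jaw":20,"dx":1.6,"dy":1.4,"dz":1.0,"ax":0,"ay":0,"az":0.1},{"jaw":20,"dx":2.4,"dy":2.1,"dz":1.5,"ax":0,"ay":0,"az":0.1},{"jaw":20,"dx":3.2,"dy":2.8,"dz":2.0,"ax":0,"ay":0,"az":0.1},{"jaw":20,"dx":4.0,"dy":3.5,"dz":2.5,"ax":0,"ay":0,"az":0.1},{"jaw":20,"dx":4.6,"dy":3.95,"dz":3.0,"ax":0,"ay":0,"az":0.1},{"jaw":20,"dx":4.9,"dy":3.95,"dz":3.3,"ax":0,"ay":0,"az":0.1},{"jaw":20,"dx":4.9,"dy":3.95,"dz":3.3,"ax":0,"ay":0,"az":0.1}]';  python3 -c "
from h import *
go(87,-30,45)
c=camera('wrist');save(c,'w1.png')
c=camera('scene');cv2.imwrite('pics/s2.png',cv2.resize(c['pixels'][100:350,150:470],None,fx=2.4,fy=2.4)[:,:,::-1])"
```

```text
time: 3.1
tcp_pos: [653.5, -79.2, 96.6]
orientation: [[0.068, 0.998, -0.006], [0.998, -0.068, 0.001], [0.001, -0.006, -1.0]]
ft_force: [-0.4, -0.0, 0.6]
width: 19.9
t 3.1 tcp [653.5 -79.2  96.6] board 84.6 -30.9 w 19.9 F [-0.4 -0.   0.6] shift [0.02 0.07 1.29] az -0.04 tz [-0.006  0.001 -1.   ]
```

View pics/w1.png

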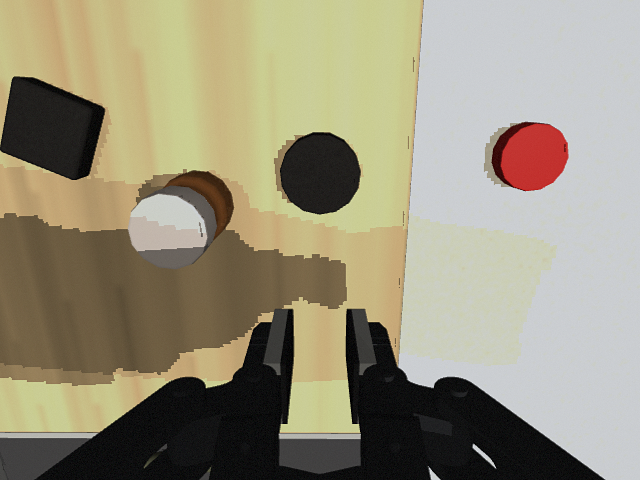

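View pics/s2.png

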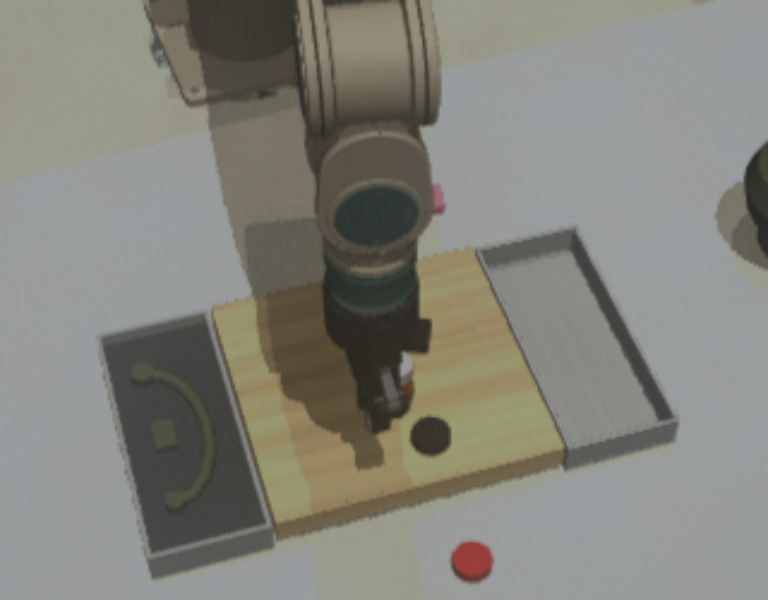

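Disc B (320,172 in the wrist view) sits straight ahead of the finger gap, and the jar (170,230) is well to the side. Descending.

```bash
python3 -m crank '[{"jaw":20,"dx":0,"dy":0,"dz":0.7,"ax":0,"ay":0,"az":0},{"jaw":20,"dx":0,"dy":0,"dz":1.25,"ax":0,"ay":0,"az":0},{"jaw":20,"dx":0,"dy":0,"dz":1.25,"ax":0,"ay":0,"az":0},{"jaw":20,"dx":0,"dy":0,"dz":1.25,"ax":0,"ay":0,"az":0}]';  python3 -c "
from h import *
go(87,150,46)"
```

```text
time: 3.6
tcp_pos: [655.5, -82.6, 50.5]
orientation: [[0.073, 0.997, 0.001], [0.997, -0.073, -0.0], [-0.0, 0.001, -1.0]]
ft_force: [0.6, -0.1, 0.4]
width: 20.1
t 3.6 tcp [655.5 -82.6  50.5] board 86.9 -34.0 w 20.1 F [ 0.6 -0.1  0.4] shift [ 4.6  -0.03  0.11] az -0.09 tz [ 0.001 -0.    -1.   ]
```

```bash
python3 -m crank '[{"jaw":20,"dx":0,"dy":0,"dz":0.13,"ax":0,"ay":0,"az":-0.1},{"jaw":20,"dx":0.2,"dy":0,"dz":0.13,"ax":0,"ay":0,"az":-0.1},{"jaw":20,"dx":0.4,"dy":0,"dz":0.13,"ax":0,"ay":0,"az":-0.1},{"jaw":20,"dx":0.7,"dy":0,"dz":0.13,"ax":0,"ay":0,"az":-0.1},{"jaw":20,"dx":1.0,"dy":0,"dz":0.13,"ax":0,"ay":0,"az":-0.1},{"jaw":20,"dx":1.3,"dy":0,"dz":0.13,"ax":0,"ay":0,"az":-0.1},{"jaw":20,"dx":1.6,"dy":0,"dz":0.13,"ax":0,"ay":0,"az":-0.1},{"jaw":20,"dx":1.9,"dy":0,"dz":0.13,"ax":0,"ay":0,"az":-0.1}]';  python3 -c "
from h import *
go(87,138,46)
c=camera('wrist');save(c,'w2.png')"
```

```text
time: 4.4
tcp_pos: [661.0, -4.0, 44.1]
orientation: [[0.062, 0.998, -0.0], [0.998, -0.062, -0.0], [-0.0, -0.0, -1.0]]
ft_force: [-0.2, -0.2, -0.1]
width: 20.0
t 4.4 tcp [661.   -4.   44.1] board 87.3 44.7 w 20.0 F [-0.2 -0.2 -0.1] shift [ 2.33 -0.   -0.05] az 0.03 tz [-0. -0. -1.]
```

View pics/w2.png

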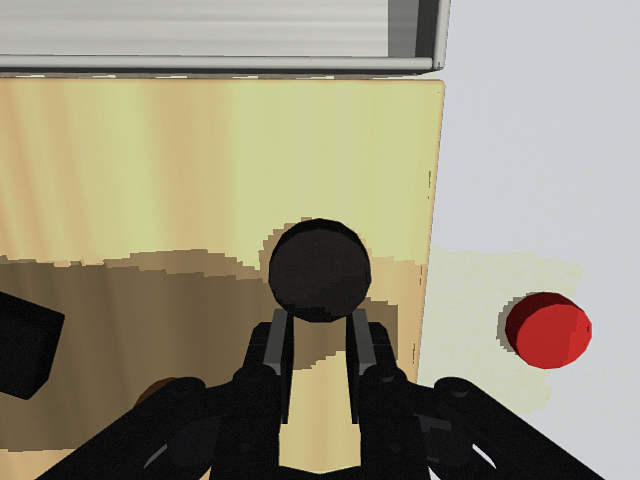

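The disc is seated against both tips (320,270), and the tray edge is ahead at row 65. Continuing.

```bash
python3 -m crank '[{"jaw":20,"dx":0.3,"dy":0,"dz":0,"ax":0,"ay":0,"az":0},{"jaw":20,"dx":0.6,"dy":0,"dz":0,"ax":0,"ay":0,"az":0},{"jaw":20,"dx":0.9,"dy":0,"dz":0,"ax":0,"ay":0,"az":0},{"jaw":20,"dx":1.2,"dy":0,"dz":0,"ax":0,"ay":0,"az":0},{"jaw":20,"dx":1.5,"dy":0,"dz":0,"ax":0,"ay":0,"az":0},{"jaw":20,"dx":1.8,"dy":0,"dz":0,"ax":0,"ay":0,"az":0},{"jaw":20,"dx":2.1,"dy":0,"dz":0,"ax":0,"ay":0,"az":0},{"jaw":20,"dx":2.4,"dy":0,"dz":0,"ax":0,"ay":0,"az":0}]';  python3 -c "
from h import *
go(87,138,46)
c=camera('wrist');save(c,'w3.png')
c=camera('scene');cv2.imwrite('pics/s3.png',cv2.resize(c['pixels'][100:350,150:470],None,fx=2.4,fy=2.4)[:,:,::-1])"
```

```text
time: 5.25
tcp_pos: [667.0, 91.5, 44.1]
orientation: [[0.062, 0.998, -0.0], [0.998, -0.062, 0.0], [0.0, -0.0, -1.0]]
ft_force: [-0.4, 0.7, 0.1]
width: 19.8
t 5.25 tcp [667.   91.5  44.1] board 87.1 140.4 w 19.8 F [-0.4  0.7  0.1] shift [-0.06 -0.   -0.05] az 0.03 tz [-0.  0. -1.]
```

View pics/w3.png

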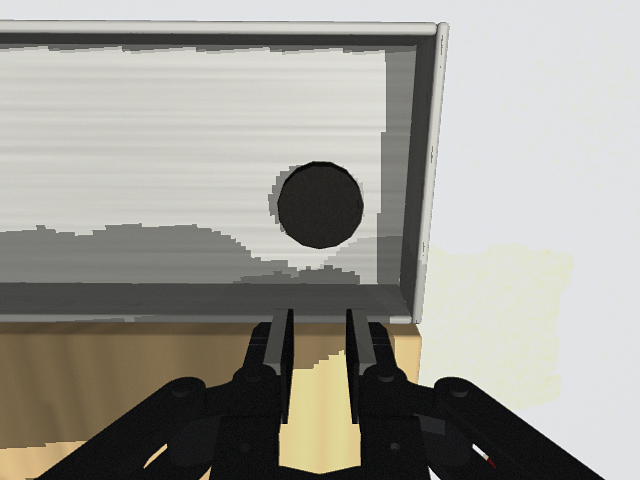

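View pics/s3.png

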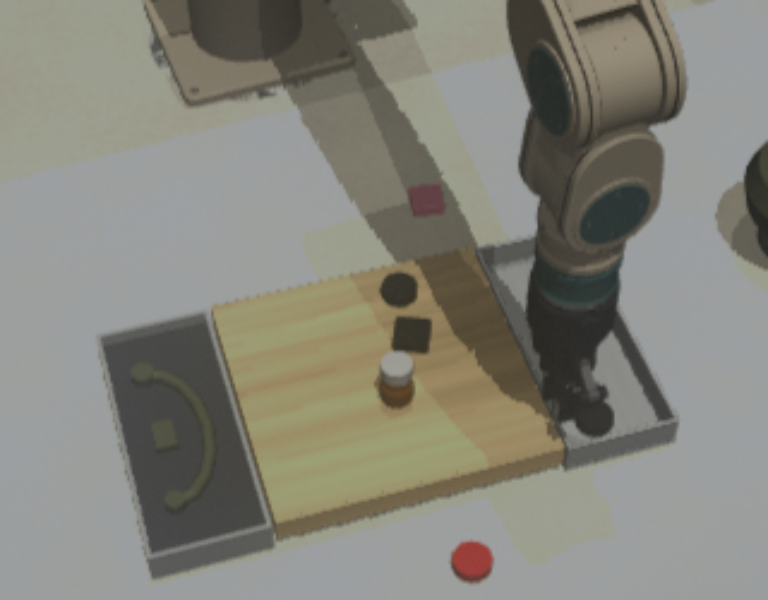

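Disc B lies flat in the tray, with the jar and the other pads where they were. Next is square C.

```bash
python3 -m crank '[{"jaw":20,"dx":0,"dy":0,"dz":-1.0,"ax":0,"ay":0,"az":0},{"jaw":20,"dx":-0.3,"dy":-0.2,"dz":-1.9,"ax":0,"ay":0,"az":0},{"jaw":20,"dx":-1.1,"dy":-0.9,"dz":-1.9,"ax":0,"ay":0,"az":0},{"jaw":20,"dx":-1.9,"dy":-1.6,"dz":-1.9,"ax":0,"ay":0,"az":0},{"jaw":20,"dx":-2.7,"dy":-2.3,"dz":-1.9,"ax":0,"ay":0,"az":0},{"jaw":20,"dx":-3.5,"dy":-2.8,"dz":-1.9,"ax":0,"ay":0,"az":0},{"jaw":20,"dx":-3.8,"dy":-2.95,"dz":-1.9,"ax":0,"ay":0,"az":0},{"jaw":20,"dx":-3.8,"dy":-2.95,"dz":-1.9,"ax":0,"ay":0,"az":0}]';  python3 -c "
from h import *
go(-31,-12,46)
c=camera('wrist');save(c,'w4.png')"
```

```text
time: 6.15
tcp_pos: [539.0, -55.4, 120.3]
orientation: [[0.065, 0.998, 0.0], [0.998, -0.065, -0.0], [-0.0, 0.0, -1.0]]
ft_force: [-0.0, 0.0, -0.2]
width: 19.9
t 6.15 tcp [539.  -55.4 120.3] board -31.2 -14.5 w 19.9 F [-0.   0.  -0.2] shift [0.06 0.   1.86] az -0.01 tz [ 0. -0. -1.]
```

View pics/w4.png

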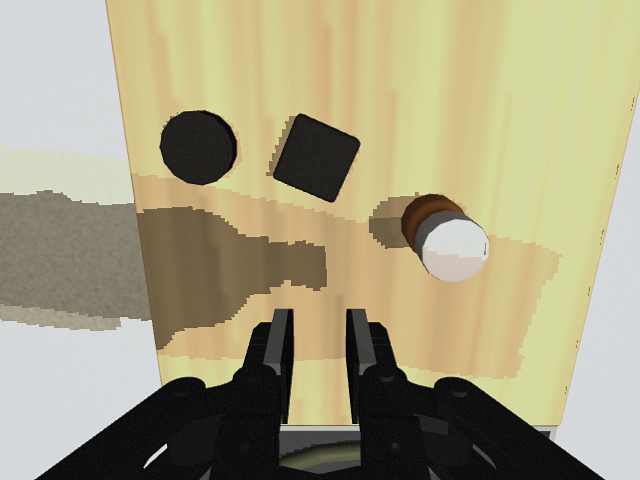

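Square C (318,158) is centred on the gap. The jar (453,248) and disc A (198,147) are both clear of the sweep.

```bash
python3 -m crank '[{"jaw":20,"dx":0,"dy":0,"dz":0.9,"ax":0,"ay":0,"az":0},{"jaw":20,"dx":0,"dy":0,"dz":1.7,"ax":0,"ay":0,"az":0},{"jaw":20,"dx":0,"dy":0,"dz":1.88,"ax":0,"ay":0,"az":0},{"jaw":20,"dx":0.2,"dy":0,"dz":1.88,"ax":0,"ay":0,"az":0},{"jaw":20,"dx":0.4,"dy":0,"dz":1.88,"ax":0,"ay":0,"az":0},{"jaw":20,"dx":0.6,"dy":0,"dz":1.88,"ax":0,"ay":0,"az":0},{"jaw":20,"dx":0.9,"dy":0,"dz":1.88,"ax":0,"ay":0,"az":0},{"jaw":20,"dx":1.2,"dy":0,"dz":1.88,"ax":0,"ay":0,"az":0}]';  python3 -c "
from h import *
go(-31,138,46)
c=camera('wrist');save(c,'w5.png')"
```

```text
time: 7.0
tcp_pos: [543.7, -5.0, 46.0]
orientation: [[0.062, 0.998, 0.002], [0.998, -0.062, -0.0], [-0.0, 0.002, -1.0]]
ft_force: [-0.8, -0.0, 0.2]
width: 20.0
t 7.0 tcp [543.7  -5.   46. ] board -29.7 36.2 w 20.0 F [-0.8 -0.   0.2] shift [ 2.55 -0.03  0.  ] az 0.03 tz [ 0.002 -0.    -1.   ]
```

View pics/w5.png

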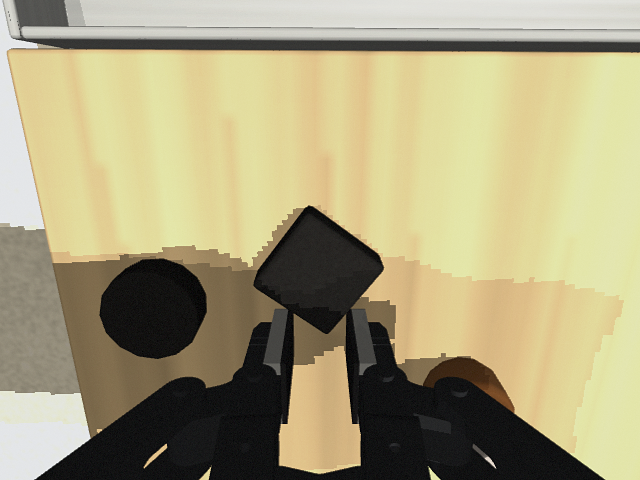

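The corner has nested in the gap, which is stable. Continuing over the edge.

```bash
python3 -m crank '[{"jaw":20,"dx":0.3,"dy":0,"dz":0,"ax":0,"ay":0,"az":0},{"jaw":20,"dx":0.6,"dy":0,"dz":0,"ax":0,"ay":0,"az":0},{"jaw":20,"dx":0.9,"dy":0,"dz":0,"ax":0,"ay":0,"az":0},{"jaw":20,"dx":1.2,"dy":0,"dz":0,"ax":0,"ay":0,"az":0},{"jaw":20,"dx":1.55,"dy":0,"dz":0,"ax":0,"ay":0,"az":0},{"jaw":20,"dx":1.9,"dy":0,"dz":0,"ax":0,"ay":0,"az":0},{"jaw":20,"dx":2.25,"dy":0,"dz":0,"ax":0,"ay":0,"az":0},{"jaw":20,"dx":2.6,"dy":0,"dz":0,"ax":0,"ay":0,"az":0}]';  python3 -c "
from h import *
go(-31,138,46)
c=camera('wrist');save(c,'w6.png')"
```

```text
time: 7.85
tcp_pos: [549.2, 99.1, 44.8]
orientation: [[0.062, 0.998, -0.0], [0.998, -0.062, 0.0], [0.0, -0.0, -1.0]]
ft_force: [0.5, -0.0, 0.8]
width: 19.8
t 7.85 tcp [549.2  99.1  44.8] board -30.9 140.4 w 19.8 F [ 0.5 -0.   0.8] shift [-0.06 -0.   -0.03] az 0.03 tz [-0.  0. -1.]
```

View pics/w6.png

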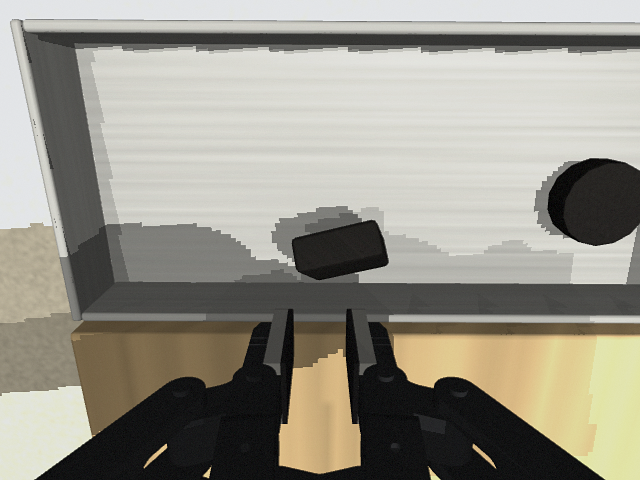

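C is in the tray, tilted or still tumbling, and I'll check it again afterwards. Next is disc A.

```bash
python3 -m crank '[{"jaw":20,"dx":0,"dy":0,"dz":-1.0,"ax":0,"ay":0,"az":0},{"jaw":20,"dx":-0.3,"dy":-0.2,"dz":-1.7,"ax":0,"ay":0,"az":0},{"jaw":20,"dx":-1.3,"dy":-0.7,"dz":-1.7,"ax":0,"ay":0,"az":0},{"jaw":20,"dx":-2.3,"dy":-1.2,"dz":-1.7,"ax":0,"ay":0,"az":0},{"jaw":20,"dx":-3.2,"dy":-1.44,"dz":-1.7,"ax":0,"ay":0,"az":0},{"jaw":20,"dx":-3.75,"dy":-1.44,"dz":-1.7,"ax":0,"ay":0,"az":0},{"jaw":20,"dx":-3.75,"dy":-1.44,"dz":-1.7,"ax":0,"ay":0,"az":0}]';  python3 -c "
from h import *
go(-88.5,-10,46)
c=camera('wrist');save(c,'w7.png')
c=camera('top');cv2.imwrite('pics/t7.png',cv2.resize(c['pixels'][160:300,220:430],None,fx=3.5,fy=3.5,interpolation=cv2.INTER_CUBIC)[:,:,::-1])"
```

```text
time: 8.6
tcp_pos: [482.2, -50.4, 113.2]
orientation: [[0.066, 0.998, 0.001], [0.998, -0.066, -0.001], [-0.001, 0.001, -1.0]]
ft_force: [0.9, 0.2, 0.7]
width: 19.9
t 8.6 tcp [482.2 -50.4 113.2] board -88.1 -13.2 w 19.9 F [0.9 0.2 0.7] shift [ 0.08 -0.01  1.68] az -0.02 tz [ 0.001 -0.001 -1.   ]
```

View pics/w7.png

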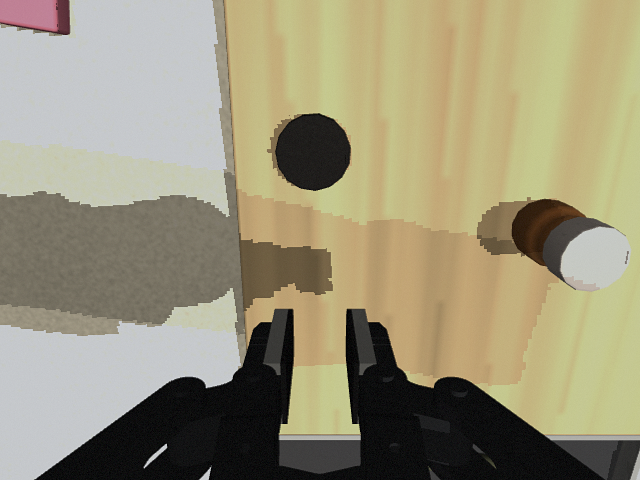

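View pics/t7.png

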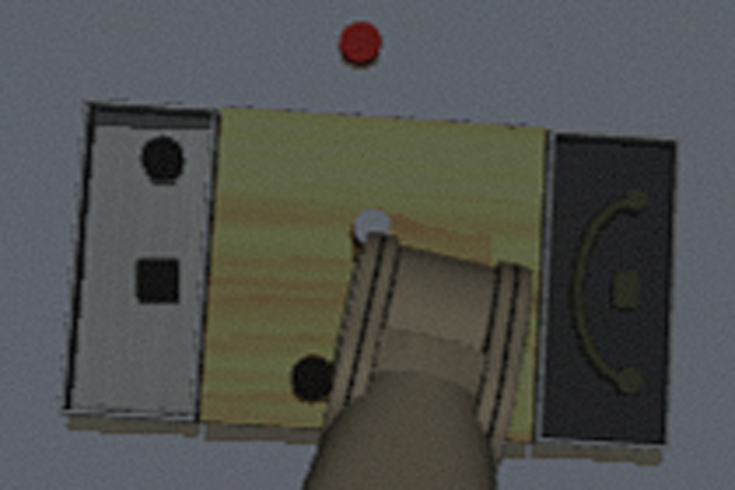

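B and C both lie flat in the tray. Disc A is at u=313, about 3 mm to the left of the gap, so I shift by -0.08.

```bash
python3 -m crank '[{"jaw":20,"dx":0,"dy":-0.08,"dz":0.9,"ax":0,"ay":0,"az":0},{"jaw":20,"dx":0,"dy":-0.08,"dz":1.6,"ax":0,"ay":0,"az":0},{"jaw":20,"dx":0,"dy":-0.08,"dz":1.7,"ax":0,"ay":0,"az":0},{"jaw":20,"dx":0.2,"dy":-0.08,"dz":1.7,"ax":0,"ay":0,"az":0},{"jaw":20,"dx":0.4,"dy":-0.08,"dz":1.7,"ax":0,"ay":0,"az":0},{"jaw":20,"dx":0.6,"dy":-0.08,"dz":1.7,"ax":0,"ay":0,"az":0},{"jaw":20,"dx":0.9,"dy":-0.08,"dz":1.7,"ax":0,"ay":0,"az":0},{"jaw":20,"dx":1.2,"dy":-0.08,"dz":1.7,"ax":0,"ay":0,"az":0}]';  python3 -c "
from h import *
go(-90,138,46)
c=camera('wrist');save(c,'w8.png')"
```

```text
time: 9.5
tcp_pos: [483.0, 0.8, 45.8]
orientation: [[0.062, 0.998, 0.002], [0.998, -0.062, -0.0], [-0.0, 0.002, -1.0]]
ft_force: [-0.0, -1.5, -0.1]
width: 19.9
t 9.5 tcp [483.    0.8  45.8] board -90.6 38.0 w 19.9 F [-0.  -1.5 -0.1] shift [ 2.5   0.02 -0.01] az 0.03 tz [ 0.002 -0.    -1.   ]
```

View pics/w8.png

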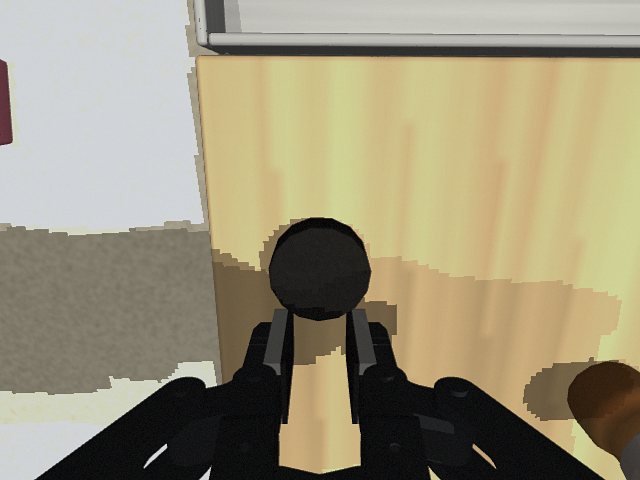

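Disc A is nested (320,270) and inside the tray's left wall line (205). Continuing.

```bash
python3 -m crank '[{"jaw":20,"dx":0.3,"dy":0.02,"dz":0,"ax":0,"ay":0,"az":0},{"jaw":20,"dx":0.6,"dy":0.03,"dz":0,"ax":0,"ay":0,"az":0},{"jaw":20,"dx":0.9,"dy":0.05,"dz":0,"ax":0,"ay":0,"az":0},{"jaw":20,"dx":1.2,"dy":0.05,"dz":0,"ax":0,"ay":0,"az":0},{"jaw":20,"dx":1.5,"dy":0.05,"dz":0,"ax":0,"ay":0,"az":0},{"jaw":20,"dx":1.8,"dy":0.05,"dz":0,"ax":0,"ay":0,"az":0},{"jaw":20,"dx":2.15,"dy":0.05,"dz":0,"ax":0,"ay":0,"az":0},{"jaw":20,"dx":2.5,"dy":0.05,"dz":0,"ax":0,"ay":0,"az":0}]';  python3 -c "
from h import *
go(-90,138,46)
c=camera('wrist');save(c,'w9.png')"
```

```text
time: 10.35
tcp_pos: [490.4, 100.6, 44.9]
orientation: [[0.062, 0.998, -0.0], [0.998, -0.062, 0.0], [0.0, -0.0, -1.0]]
ft_force: [0.3, -0.1, -0.9]
width: 19.7
t 10.35 tcp [490.4 100.6  44.9] board -89.7 138.1 w 19.7 F [ 0.3 -0.1 -0.9] shift [-0.   -0.01 -0.03] az 0.03 tz [-0.  0. -1.]
```

View pics/w9.png

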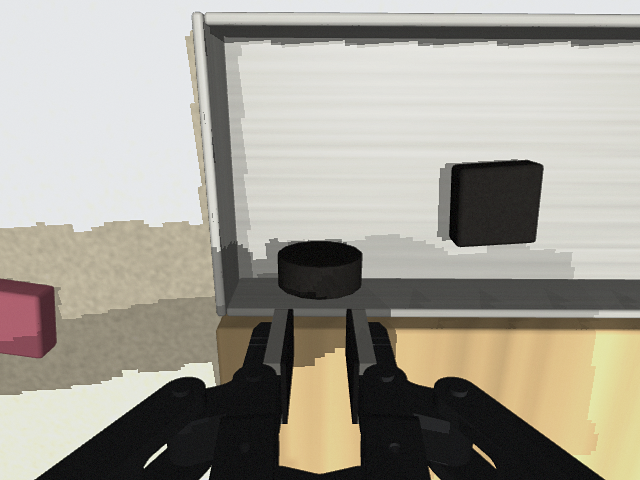

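A is tipping in. I raise the tool and back away so the cameras can see all the pads.

```bash
python3 -m crank '[{"jaw":20,"dx":0,"dy":0,"dz":-1.0,"ax":0,"ay":0,"az":0},{"jaw":20,"dx":0,"dy":0,"dz":-2.0,"ax":0,"ay":0,"az":0},{"jaw":20,"dx":-0.8,"dy":-0.5,"dz":-2.5,"ax":0,"ay":0,"az":0},{"jaw":20,"dx":-1.7,"dy":-1.0,"dz":-2.7,"ax":0,"ay":0,"az":0},{"jaw":20,"dx":-2.6,"dy":-1.2,"dz":-2.7,"ax":0,"ay":0,"az":0},{"jaw":20,"dx":-3.6,"dy":-1.2,"dz":-2.7,"ax":0,"ay":0,"az":0},{"jaw":20,"dx":-4.6,"dy":-1.2,"dz":-2.7,"ax":0,"ay":0,"az":0},{"jaw":20,"dx":-5.6,"dy":-1.2,"dz":-2.7,"ax":0,"ay":0,"az":0}]'
python3 -m crank '[{"jaw":20,"dx":-1.0,"dy":0,"dz":0,"ax":0,"ay":0,"az":0},{"jaw":20,"dx":-2.0,"dy":0,"dz":0,"ax":0,"ay":0,"az":0},{"jaw":20,"dx":-3.0,"dy":0,"dz":0,"ax":0,"ay":0,"az":0},{"jaw":20,"dx":-4.0,"dy":0,"dz":0,"ax":0,"ay":0,"az":0},{"jaw":20,"dx":-4.0,"dy":0,"dz":0,"ax":0,"ay":0,"az":0},{"jaw":20,"dx":-4.0,"dy":0,"dz":0,"ax":0,"ay":0,"az":0}]'
python3 - <<'E'
from h import *
th=np.radians(-3.7);R=np.array([[np.cos(th),-np.sin(th)],[np.sin(th),np.cos(th)]])
for n in ['top','scene']:
    c=camera(n);s=(220,160) if n=='top' else (180,160)
    cv2.imwrite(f'pics/{n}10.png',cv2.resize(c['pixels'][s[1]:s[1]+180,s[0]:s[0]+270],None,fx=2.9,fy=2.9,interpolation=cv2.INTER_CUBIC)[:,:,::-1])
    for o in ['pad_b_center','pad_c_center','jar_center','vessel_center','brush_grip']:
        print(n,o,[(round(r['p'],2),w(c,r['point']).round(0).tolist(),(R.T@(w(c,r['point'])[:2]-[571,-43])-[0,193]).round(0).tolist()) for r in models.mark_of(c,o)])
E
```

```text
time: 11.2
tcp_pos: [428.3, -122.5, 153.2]
orientation: [[0.062, 0.998, 0.001], [0.998, -0.062, -0.0], [-0.0, 0.001, -1.0]]
ft_force: [0.3, 0.1, -0.8]
width: 20.0
time: 11.8
tcp_pos: [418.4, -281.3, 152.7]
orientation: [[0.064, 0.998, -0.0], [0.998, -0.064, 0.001], [0.001, -0.001, -1.0]]
ft_force: [-0.7, 1.0, 1.0]
width: 19.9
top pad_b_center [(0.5, [670.0, 140.0, 14.0], [87.0, -4.0]), (0.43, [564.0, -234.0, 2.0], [5.0, -384.0]), (0.4, [770.0, -33.0, 7.0], [198.0, -171.0])]
top pad_c_center [(0.72, [572.0, 137.0, 10.0], [-11.0, -13.0]), (0.68, [345.0, 92.0, 8.0], [-234.0, -72.0]), (0.19, [557.0, -235.0, 2.0], [-2.0, -385.0])]
top jar_center [(0.58, [601.0, -39.0, 66.0], [30.0, -187.0])]
top vessel_center [(0.68, [534.0, 440.0, 81.0], [-68.0, 287.0])]
top brush_grip [(0.41, [601.0, -37.0, 66.0], [30.0, -185.0])]
scene pad_b_center [(0.77, [670.0, 131.0, 12.0], [87.0, -13.0]), (0.54, [766.0, -37.0, 7.0], [194.0, -174.0])]
scene pad_c_center [(0.56, [345.0, 91.0, 10.0], [-234.0, -74.0]), (0.53, [564.0, 137.0, 14.0], [-19.0, -14.0])]
scene jar_center [(0.53, [595.0, -39.0, 61.0], [24.0, -187.0]), (0.36, [537.0, 437.0, 82.0], [-65.0, 284.0])]
scene vessel_center [(0.79, [535.0, 436.0, 82.0], [-67.0, 283.0])]
scene brush_grip [(0.62, [469.0, -492.0, 15.0], [-73.0, -647.0])]
```

View pics/top10.png

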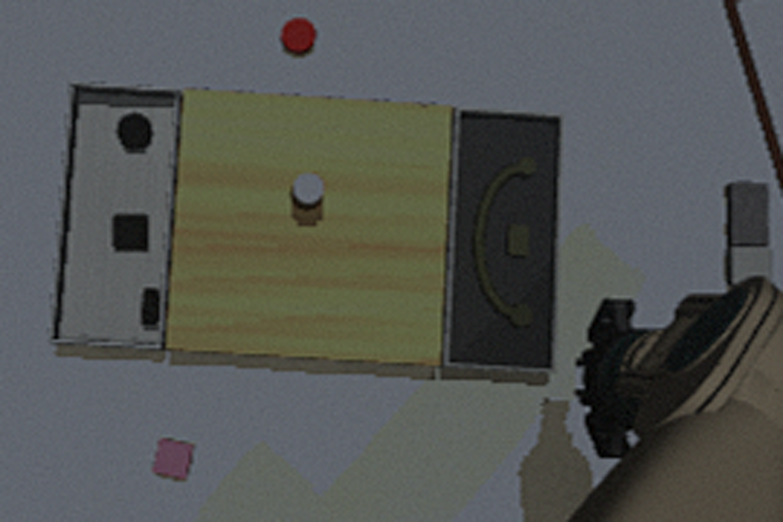

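View pics/scene10.png

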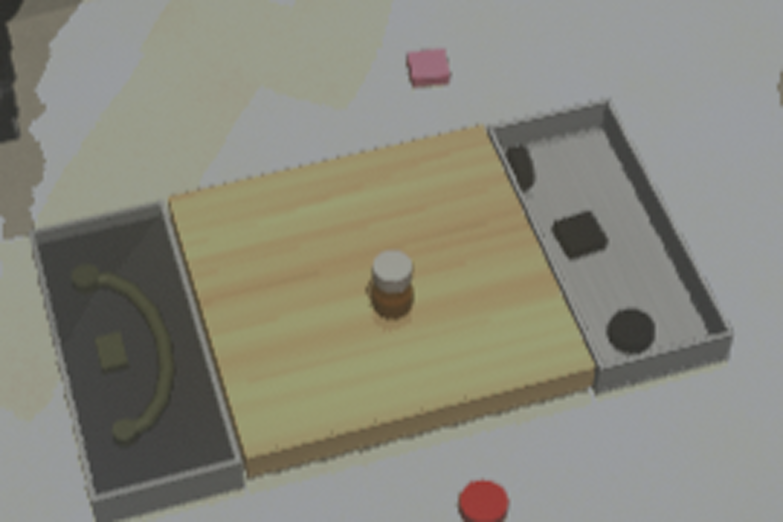

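B and C are flat. A stands on edge against the tray's board-side wall (top crop (150,307)). That meets the numerical limits if it is at rest, so I check its motion and position.

```bash
cat > chk.py <<'E'
from h import *
th=np.radians(-3.7);R=np.array([[np.cos(th),-np.sin(th)],[np.sin(th),np.cos(th)]])
for n in ['top','scene']:
    c=camera(n);g=c['pixels'].max(axis=2).astype(float)
    lo=[R@[x,y]+[571,-43] for x,y in [(-126,143),(-60,143),(-60,200),(-126,200)]]
    P=np.array([px(c,np.r_[p,22 if n=='top' else 15]) for p in lo]).round().astype(np.int32)
    m=np.zeros(g.shape,np.uint8);cv2.fillPoly(m,[P],1)
    t=45 if n=='scene' else 35
    ys,xs=np.nonzero((m>0)&(g<t)); 
    if len(xs):
        q=ray(c,(xs.mean(),ys.mean()),25);print(n,ctrl.read_state()['time'],len(xs),xs.mean().round(2),ys.mean().round(2),'tray xy',(R.T@(q[:2]-[571,-43])-[0,193]).round(1))
E
python3 chk.py; python3 -m crank '[{"jaw":20,"dx":0,"dy":0,"dz":0,"ax":0,"ay":0,"az":0},{"jaw":20,"dx":0,"dy":0,"dz":0,"ax":0,"ay":0,"az":0},{"jaw":20,"dx":0,"dy":0,"dz":0,"ax":0,"ay":0,"az":0},{"jaw":20,"dx":0,"dy":0,"dz":0,"ax":0,"ay":0,"az":0},{"jaw":20,"dx":0,"dy":0,"dz":0,"ax":0,"ay":0,"az":0},{"jaw":20,"dx":0,"dy":0,"dz":0,"ax":0,"ay":0,"az":0},{"jaw":20,"dx":0,"dy":0,"dz":0,"ax":0,"ay":0,"az":0},{"jaw":20,"dx":0,"dy":0,"dz":0,"ax":0,"ay":0,"az":0}]' | head -1; python3 chk.py
python3 - <<'E'
from h import *
c=camera('scene');cv2.imwrite('pics/s11.png',cv2.resize(c['pixels'][190:300,335:445],None,fx=5.4,fy=5.4,interpolation=cv2.INTER_CUBIC)[:,:,::-1])
E
```

```text
top 12.45 66 271.58 265.74 tray xy [-89.8 -39.8]
time: 13.3
top 13.35 66 271.65 265.67 tray xy [-89.6 -40. ]
```

View pics/s11.png

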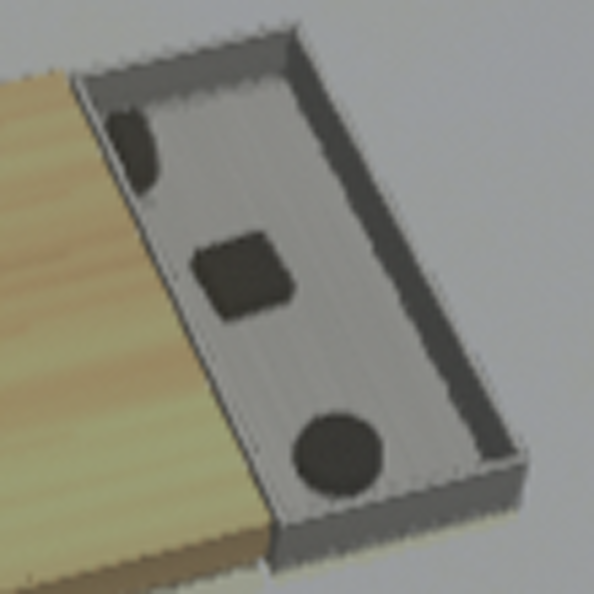

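A is stationary over 0.9 s, standing on edge at tray (-90,-40) with its centre about 22 mm up. That is inside all the limits. Jar, vessel and brush read where they started, and the arm is clear at z ≈ 153 mm. Handing in.

```bash
python3 -c "
from h import *
print(ctrl.sign_off())"
```

```text
the job is handed in; nothing more can be done
None
```

I swept all three black pads along their lanes and over the board's left edge into the empty tray, then handed the job in at about 13.4 s. I pushed each one with both fingertips 20 mm apart and never lifted a pad.

**Last checks**
- **Disc B and square C:** both lie flat in the tray, at about (87,-8) and (-15,-14) mm in its frame. The two cameras differ by up to 9 mm, still far inside the limits.
- **Disc A:** it came to rest standing on edge against the board-side wall instead of lying flat. It sits at about (-90,-40) mm, with its centre about 22 mm up. The top camera showed no movement over 0.9 s. The scene-camera pixel check for A returned nothing, so its position and stillness rest on the top camera alone, though the scene picture agrees by eye.
- **Jar, vessel and brush:** all read within about 5 mm of their starting positions, which is within the networks' accuracy, and the jar is upright. The arm hid the brush from the top camera, where the network reported the jar's position instead, so its check is from the scene camera only.
- **Look-alikes:** the red disc and pink square were not touched.

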